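# Load the creel board with empty yarn cores in reverse order

### The arm

A 6-joint arm with a two-finger parallel gripper is mounted at the origin on the work surface. World frame = base frame: x ahead of the robot, y to its left, z up, the work surface at z = 0. Lengths are in mm, angles in rad, forces in N, time in s.
With the tool pointing down it reaches from about 400 to 925 mm from the base axis. Payload 12.5 kg.
Tool frame: the origin (TCP) lies midway between the tips of the shut fingers; the grasp point (between the pads) lies env.grasp_offset behind it (env.grasp_offset is the distance from the TCP to the grasp point, in mm); x points along the fingers, y is the direction in which the jaws open and shut, and the axes are right-handed (so a half turn about x gives the same grasp; the last joint's range is limited). The gripper opens to 95 mm and grips with 3 to 60 N. Pads are 20 mm wide; open, the fingers measure 119 mm over their backs; the gripper's body (75 mm by 180 mm) begins 59 mm behind the grasp point.
Start: joints at [1.2, 0.491, 1.559, -0, 1.092, -0.106], TCP at [163.556, 603.241, 186.761] pointing down, gripper open.
Joint ranges: [-3.1, 3.1], [-0.84, 2.19], [0.05, 2.79], [-1.13, 4.28], [0.06, 2.93], [-2.69, 2.69]. Speed limits (rad/s): [2.22, 2.22, 2.79, 3.14, 3.14, 3.14].

### API

Orientations are given as [roll, pitch, yaw] about the fixed x, y, z axes, in that order (R = Rz(yaw) Ry(pitch) Rx(roll)).
In Python, from cell import env gives the robot as it stands.
- The arm moves only by the tool apply_moves, never from a script. Its arguments are lists of equal length, an entry for each row: "offset": the shift along the world's x, y, z in units of 25 mm (1.0 is 25 mm), a list of three; "yaw": the turn about the world's z in units of 6 degrees (1.0 is 6 degrees); "jaw": the closure, from -1 (fully open) to 1 (shut), so that 0 is half open. A call has 1 to 20 rows; each row is the pose to reach, as a shift and turn from the pose measured when the call began; what a row does not reach only later rows make up. A row lasts 1/8 s, in which the tool goes at most 62.5 mm and 10.7 degrees, less where a joint would pass 70% of its speed; a pose out of reach is approached as far as the arm can. A call with a gripper value outside its range is refused whole. The fingers move at their own pace and stop on an object; the grip force is fixed at half the most. Time passes only in rows, so rows that repeat a pose let the fingers close. It gives the time, the measured TCP pose, the force and the opening at its end, in the units of the state.
- env.state(): the state, without advancing time (a new reading comes with each control period).
- env.read_camera(name): name is "scene" or "top" or "wrist"; returns a dict with "frame" (384x512x3 uint8, red, green, blue), "fx", "fy", "cx", "cy" (pixels), "xyz" and "rotation" of the camera in the world; the wrist camera has in their place "hand_eye" (4x4, takes a point from camera to tool coordinates, whose origin is the TCP and whose axes are the tool frame's). Camera axes: x right, y down, z forward; pixel columns grow to the right and rows downward; lengths in mm; the calibration is good to about 2 mm. A picture is of the moment at which its call begins: read the wrist's pose just before it. There is no depth.
- env.job_done(): hands the job in, once; it reports no verdict.
The state is a dict: "t": time; "joints": joint angles; "qvel": joint speeds; "tau": joint torques, N m; "eef_pos": TCP position; "tcp_rot": TCP orientation; "ft_force": force on the tool from outside, world axes, zero at the start; "moment": the same for the moment, N m; "opening": opening from 0.0 (shut) to 1.0 (fully open).
Only numpy, scipy, OpenCV 4.12 (cv2) and the standard library are available. Lean on these libraries where they do the work, as an engineer would, in place of code of your own. Each camera call takes 0.05 s, during which the arm holds its last target.

### The job

Move the four empty cardboard yarn cores from the peg trays on the aluminium rail to the pegs of the wooden creel board, one core on each peg, in reverse order: as seen from the robot, the core at the left end of the rail goes to the right end of the board, the second from left becomes second from right, and so on. Each core must stand upright over its peg, sitting flat on the board and about centred on the peg.

Things in the scene. Friction and masses are not known exactly. Their poses are not given: they have to be found in the camera images.
- tube_mid (a point): the straight core: a plain cylinder 44 mm across and 95 mm tall, bore 32 mm. All four cores are plain cardboard, hollow from end to end and light (about 40 to 130 g), and stand upright, loosely over a peg. Origin: on the core's axis, half-way up; z up along the axis
- cone_mid (a point): the conical core: 60 mm across at the foot narrowing to 38 mm at the top, 80 mm tall (49 mm across half-way up), bore about 42 mm at the foot and 20 mm at the top. All four cores are plain cardboard, hollow from end to end and light (about 40 to 130 g), and stand upright, loosely over a peg. Origin: on the core's axis, half-way up; z up along the axis
- spool_mid (a point): the flanged core: a barrel 38 mm across and 90 mm tall with a flange 66 mm across and 8 mm thick at its foot, bore 28 mm. All four cores are plain cardboard, hollow from end to end and light (about 40 to 130 g), and stand upright, loosely over a peg. Origin: on the core's axis, half-way up; z up along the axis
- stub_mid (a point): the short core: a thick-walled cylinder 58 mm across and 70 mm tall, bore 30 mm. All four cores are plain cardboard, hollow from end to end and light (about 40 to 130 g), and stand upright, loosely over a peg. Origin: on the core's axis, half-way up; z up along the axis
- tray_a: grey plastic peg tray, the one on which the straight core stands at the start: a fixed disc 74 mm across and 10 mm thick lying on the rail, with an upright peg (10 mm across, 22 mm high) in its middle. Origin: centre of its underside, which is 10 mm above the table. It stays where it is, so it tells that core's starting place in the row. All four trays look alike; they are 80 mm apart
- tray_b: grey plastic peg tray, the one on which the conical core stands at the start: a fixed disc 74 mm across and 10 mm thick lying on the rail, with an upright peg (10 mm across, 22 mm high) in its middle. Origin: centre of its underside, which is 10 mm above the table. It stays where it is, so it tells that core's starting place in the row. All four trays look alike; they are 80 mm apart
- tray_c: grey plastic peg tray, the one on which the flanged core stands at the start: a fixed disc 74 mm across and 10 mm thick lying on the rail, with an upright peg (10 mm across, 22 mm high) in its middle. Origin: centre of its underside, which is 10 mm above the table. It stays where it is, so it tells that core's starting place in the row. All four trays look alike; they are 80 mm apart
- tray_d: grey plastic peg tray, the one on which the short core stands at the start: a fixed disc 74 mm across and 10 mm thick lying on the rail, with an upright peg (10 mm across, 22 mm high) in its middle. Origin: centre of its underside, which is 10 mm above the table. It stays where it is, so it tells that core's starting place in the row. All four trays look alike; they are 80 mm apart
- rail: fixed aluminium channel that carries the four trays: 92 mm deep (its x), 350 mm long (its y), floor 10 mm thick, side lips 16 mm high. Origin: centre of its underside, on the table. Its y axis points to the robot's left, give or take the channel's yaw. The tray places are at y = +120, +40, -40 and -120 mm on its centre line; the cores' feet are 20 mm above the table. It lies across in front of the robot, either nearer than the board or beyond it
- board: fixed wooden creel board, the target: 90 mm deep (its x), 350 mm long (its y), 18 mm thick, with four upright steel pegs (10 mm across, rising 22 mm above the board's top, tips rounded) at y = +120, +40, -40 and -120 mm on its centre line (x = 0). Origin: centre of its underside, on the table. Its y axis points to the robot's left, give or take the board's yaw. A seated core's foot is 18 mm above the table. All pegs are empty at the start
Things that resemble listed ones, but are neither listed nor needed, are in the scene too. What is shaped like the part that bears cone_mid but pink or turquoise is not meant.

How it is judged (in metres and radians):
At the end, for the whole second after the job is handed in: Each core stands over the board's peg that mirrors its starting place (left end of the rail to right end of the board, and so on): its middle within 12 mm of the peg along and across the board, its foot flat on the board (height within 6 mm), upright within 0.1 rad, and at rest (((y of tray_a in the frame of rail between 0.1 and 0.14 m and y of tube_mid in the frame of board between -0.132 and -0.108 m) or (y of tray_a in the frame of rail between 0.02 and 0.06 m and y of tube_mid in the frame of board between -0.052 and -0.028 m) or (y of tray_a in the frame of rail between -0.06 and -0.02 m and y of tube_mid in the frame of board between 0.028 and 0.052 m) or (y of tray_a in the frame of rail between -0.14 and -0.1 m and y of tube_mid in the frame of board between 0.108 and 0.132 m)) and x of tube_mid in the frame of board between -0.012 and 0.012 m and z of tube_mid in the frame of board between 0.0595 and 0.0715 m and angle between each of tube_mid, cone_mid, spool_mid, stub_mid's own z axis and vertical below 0.1 rad and linear speed of each of tube, cone, spool, stub below 0.02 m/s and ((y of tray_b in the frame of rail between 0.1 and 0.14 m and y of cone_mid in the frame of board between -0.132 and -0.108 m) or (y of tray_b in the frame of rail between 0.02 and 0.06 m and y of cone_mid in the frame of board between -0.052 and -0.028 m) or (y of tray_b in the frame of rail between -0.06 and -0.02 m and y of cone_mid in the frame of board between 0.028 and 0.052 m) or (y of tray_b in the frame of rail between -0.14 and -0.1 m and y of cone_mid in the frame of board between 0.108 and 0.132 m)) and x of cone_mid in the frame of board between -0.012 and 0.012 m and z of cone_mid in the frame of board between 0.052 and 0.064 m and ((y of tray_c in the frame of rail between 0.1 and 0.14 m and y of spool_mid in the frame of board between -0.132 and -0.108 m) or (y of tray_c in the frame of rail between 0.02 and 0.06 m and y of spool_mid in the frame of board between -0.052 and -0.028 m) or (y of tray_c in the frame of rail between -0.06 and -0.02 m and y of spool_mid in the frame of board between 0.028 and 0.052 m) or (y of tray_c in the frame of rail between -0.14 and -0.1 m and y of spool_mid in the frame of board between 0.108 and 0.132 m)) and x of spool_mid in the frame of board between -0.012 and 0.012 m and z of spool_mid in the frame of board between 0.057 and 0.069 m and ((y of tray_d in the frame of rail between 0.1 and 0.14 m and y of stub_mid in the frame of board between -0.132 and -0.108 m) or (y of tray_d in the frame of rail between 0.02 and 0.06 m and y of stub_mid in the frame of board between -0.052 and -0.028 m) or (y of tray_d in the frame of rail between -0.06 and -0.02 m and y of stub_mid in the frame of board between 0.028 and 0.052 m) or (y of tray_d in the frame of rail between -0.14 and -0.1 m and y of stub_mid in the frame of board between 0.108 and 0.132 m)) and x of stub_mid in the frame of board between -0.012 and 0.012 m and z of stub_mid in the frame of board between 0.047 and 0.059 m); the robot touches nothing.
It also fails if it takes over 106 s, if anything falls off the work surface, if the arm or the gripper's body presses on something with over 40 N, if the wrist force passes 120 N, or if a joint passes its speed limit or range.

## Working session

There is one attempt and no reset: what is moved stays moved. The work goes in short steps, Python scripts to look and compute and a tool call to move; the robot and the scene stay as the last step left them, time stands still between calls to the robot, and variables do not carry over. Pictures are saved under pics/ and viewed, and the job is handed in when it is done.

Besides the shell and the picture viewer there is one more tool, called as name(argument=value, ...), one argument or row to a line, values as JSON. apply_moves: Moves the arm, as the interface text tells. Its arguments: {"type":"object","properties":{"offset":{"type":"array"},"yaw":{"type":"array"},"jaw":{"type":"array"}},"required":["offset","yaw","jaw"]}

```bash
ls; mkdir -p pics
python3 - <<'E'
from cell import env
import cv2
s=env.state();print(s, env.grasp_offset)
for n in ["scene","top","wrist"]:
    c=env.read_camera(n)
    cv2.imwrite(f"pics/{n}0.png",c["frame"][:,:,::-1])
    print(n,{k:v for k,v in c.items() if k!="frame"})
E
```

```text
pics
{'t': 0.0, 'joints': array([ 1.20040985e+00,  4.91555936e-01,  1.55947342e+00, -1.26768431e-05,
        1.09169378e+00, -1.05577423e-01]), 'qvel': array([-6.97890137e-04,  6.29473658e-06, -6.75382523e-04, -5.70384993e-04,
        7.04505141e-04, -2.69225307e-03]), 'tau': array([-4.97531131e-03, -6.12636065e+01, -2.58178174e+01,  6.90235547e-02,
        4.81864577e-02, -8.11289442e-05]), 'eef_pos': array([163.44171004, 602.95465131, 186.15576436]), 'tcp_rot': array([-1.66642884,  1.56966579, -1.93123204]), 'ft_force': array([-0.68269937,  0.08678912,  0.61916461]), 'moment': array([ 0.0167875 ,  0.03207377, -0.00905605]), 'opening': 1.000547625223976} 18.8
scene {'fx': 408.3434079535695, 'fy': 408.3434079535695, 'cx': 246.86026216188714, 'cy': 193.92386727643017, 'xyz': array([1026.82092565, -217.59378839,  821.03838556]), 'rotation': array([-2.4600952 ,  0.01857706,  1.09937488])}
top {'fx': 385.50742481009746, 'fy': 385.50742481009746, 'cx': 258.4814778690688, 'cy': 190.29624514683042, 'xyz': array([426.80059845,  29.38343877, 757.29206964]), 'rotation': array([-3.04783193,  0.00483635, -1.58406728])}
wrist {'fx': 306.00067620775343, 'fy': 306.00067620775343, 'cx': 261.62534528831685, 'cy': 190.4789410960177, 'hand_eye': array([[ 2.47934341e-05, -2.92396211e-01,  9.56297263e-01,
        -1.98549717e+02],
       [ 9.99999932e-01,  3.59042464e-04,  8.38538670e-05,
         5.51392942e-01],
       [-3.67869879e-04,  9.56297196e-01,  2.92396200e-01,
        -8.26966314e+01],
       [ 0.00000000e+00,  0.00000000e+00,  0.00000000e+00,
         1.00000000e+00]])}
```

View pics/scene0.png

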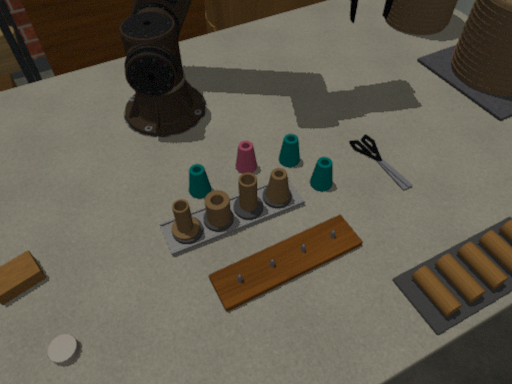

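View pics/top0.png

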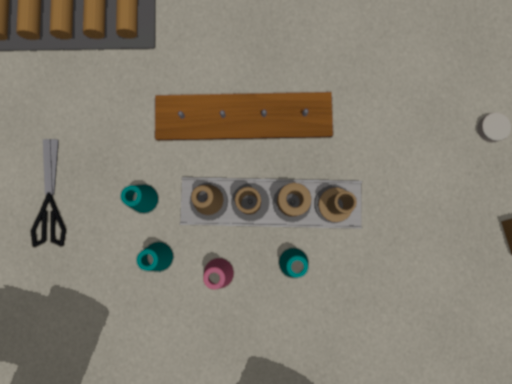

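View pics/wrist0.png

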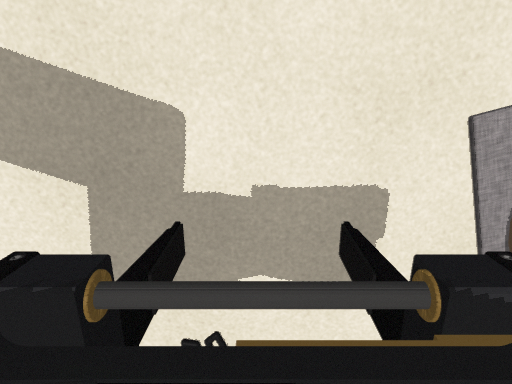

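```bash
cat > h.py <<'E'
from cell import env
import cv2, numpy as np
from scipy.spatial.transform import Rotation as Ro
def R(r): return Ro.from_euler('xyz',r).as_matrix()
def cam(n):
    s=env.state(); c=env.read_camera(n)
    if n=='wrist':
        T=np.eye(4);T[:3,:3]=R(s['tcp_rot']);T[:3,3]=s['eef_pos'];T=T@c['hand_eye']
        c['R'],c['t']=T[:3,:3],T[:3,3]
    else: c['R'],c['t']=R(c['rotation']),np.array(c['xyz'])
    return c
def back(c,u,v,z):
    d=c['R']@np.array([(u-c['cx'])/c['fx'],(v-c['cy'])/c['fy'],1]); return c['t']+d*(z-c['t'][2])/d[2]
def proj(c,p):
    q=(np.atleast_2d(p)-c['t'])@c['R']; return np.c_[c['fx']*q[:,0]/q[:,2]+c['cx'],c['fy']*q[:,1]/q[:,2]+c['cy']]
def crop(c,x0,y0,x1,y1,k,name):
    cv2.imwrite('pics/'+name,cv2.resize(c['frame'][y0:y1,x0:x1,::-1],None,fx=k,fy=k,interpolation=cv2.INTER_CUBIC))
E
python3 - <<'E'
from h import *
s=env.state();print(R(s['tcp_rot']).round(3))
c=cam('top')
crop(c,145,80,345,150,4,'top_board.png');crop(c,170,165,370,235,4,'top_rail.png')
c2=cam('scene');crop(c2,150,150,370,310,3.6,'scene_crop.png')
for u,v in [(181,115),(222,114),(264,112),(305,112)]: print(back(c,u,v,40).round(1))
for u,v in [(155,96),(332,93),(333,137),(156,140)]: print('b',back(c,u,v,18).round(1))
for u,v in [(181,178),(361,181),(361,227),(181,222)]: print('r',back(c,u,v,20).round(1))
E
```

```text
[[-0.     0.262  0.965]
 [-0.001  0.965 -0.262]
 [-1.    -0.001 -0.   ]]
[640.4 177.7  40. ]
[641.2  99.5  40. ]
[644.   19.5  40. ]
[642.8 -58.6  40. ]
b [686.1 233.8  18. ]
b [ 687.  -115.4   18. ]
b [ 598.7 -114.6   18. ]
b [597.7 230.8  18. ]
r [522.  181.1  20. ]
r [ 511.4 -165.3   20. ]
r [ 423.4 -162.    20. ]
r [437.4 180.7  20. ]
```

View pics/top_board.png

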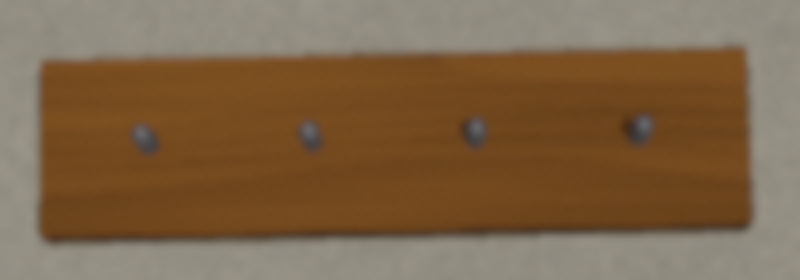

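View pics/top_rail.png

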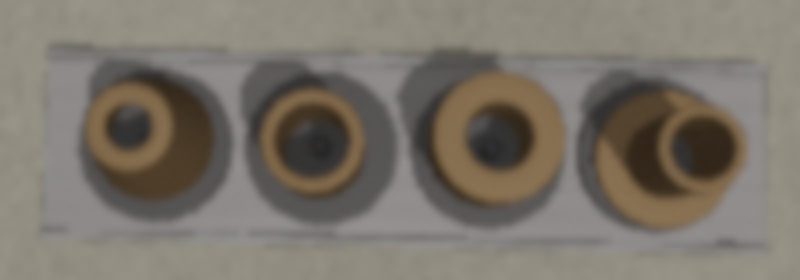

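View pics/scene_crop.png

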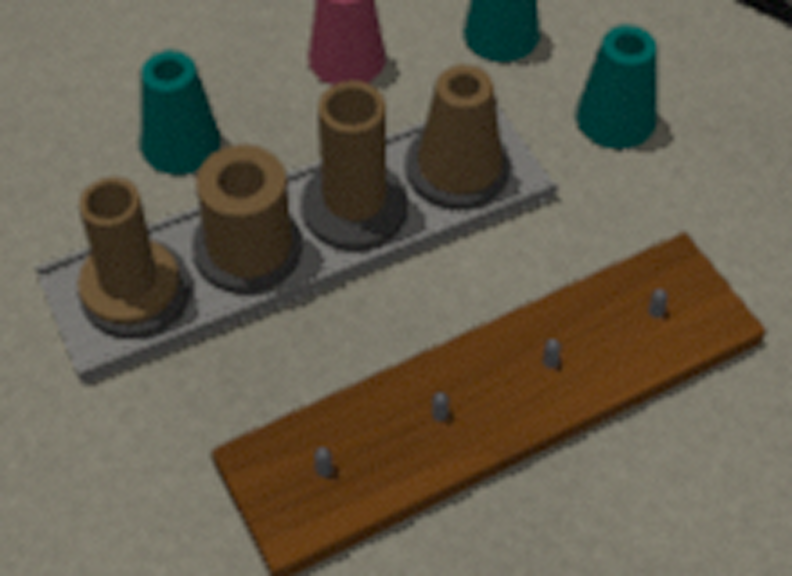

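```bash
cat > fit.py <<'E'
from h import *
from scipy.optimize import least_squares
ct=cam('top');cs=cam('scene')
def tp(l,ox,oy): return [(x/4+ox-.4,y/4+oy-.4) for x,y in l]
def sp(l): return [(x/3.6+150-.4,y/3.6+150-.4) for x,y in l]
Y=[120,40,-40,-120]
bT=[(45,175,18),(45,-175,18),(-45,-175,18),(-45,175,18)]+[(0,y,30) for y in Y]
bTp=tp([(41,62),(745,48),(751,224),(41,234),(145,138),(310,136),(475,131),(639,129)],145,80)
# scene: left image = robot right? y+ is right in image
bS=[(-45,-175,18),(-45,175,18),(45,175,18),(45,-175,18)]+[(0,y,40) for y in Y[::-1]]
bSp=sp([(213,455),(685,235),(765,330),(275,573),(323,450),(441,395),(553,342),(659,292)])
# rail cores top rims
H=[('cone',100),('tube',115),('stub',90),('spool',110)]
rT=[(0,Y[i],h) for i,(n,h) in enumerate(H)]
rTp=tp([(129,126),(313,140),(498,137),(702,148)],170,165)
rS=[(0,Y[i],h) for i,(n,h) in enumerate(H)]
rSp=sp([(465,85),(352,107),(242,178),(111,200)])
def W(p,P):
    P=np.array(P,float);c,s=np.cos(p[2]),np.sin(p[2])
    return np.c_[p[0]+c*P[:,0]-s*P[:,1],p[1]+s*P[:,0]+c*P[:,1],P[:,2]]
def fit(sets,p0):
    f=lambda p:np.concatenate([(proj(c,W(p,P))-np.array(px)).ravel() for c,P,px in sets])
    r=least_squares(f,p0,loss='soft_l1');return r.x,r.fun.reshape(-1,2)
for nm,p0,a,b in [('board',[642,60,0],(ct,bT,bTp),(cs,bS,bSp)),('rail',[473,8,0],(ct,rT,rTp),(cs,rS,rSp))]:
    for ss in ([a],[b],[a,b]):
        x,e=fit(ss,p0);print(nm,x.round(3),'rms',np.sqrt((e**2).mean()).round(2))
    print(e.round(1).tolist());print(W(x,[(0,y,0) for y in Y]).round(1).tolist())
for i in range(4):
    f=lambda p:np.concatenate([(proj(c,[p[0],p[1],H[i][1]])-np.array(q)).ravel() for c,q in((ct,rTp[i]),(cs,rSp[i]))])
    r=least_squares(f,[473,8]);print(H[i],r.x.round(1),r.fun.round(1))
E
python3 fit.py
```

```text
board [6.45517e+02 6.04370e+01 3.00000e-03] rms 0.56
board [6.45277e+02 6.21510e+01 9.00000e-03] rms 0.68
board [6.45476e+02 6.11410e+01 5.00000e-03] rms 0.69
[[-1.1, -0.8], [0.2, -0.8], [0.3, 0.1], [-1.4, 1.0], [-0.6, 0.2], [-0.4, -0.1], [-0.3, 0.3], [0.1, 0.0], [-1.2, -1.6], [-0.3, -1.3], [0.5, 0.2], [-0.8, 0.4], [-0.5, 0.9], [-0.4, 0.6], [-0.2, 0.6], [0.2, 0.4]]
[[644.8, 181.1, 0.0], [645.3, 101.1, 0.0], [645.7, 21.1, 0.0], [646.1, -58.9, 0.0]]
rail [ 4.73225e+02  9.02800e+00 -5.10000e-02] rms 1.12
rail [ 4.73097e+02  1.09340e+01 -4.40000e-02] rms 0.6
rail [ 4.73233e+02  9.62600e+00 -5.00000e-02] rms 0.96
[[-0.4, 0.5], [0.0, -2.0], [0.3, 1.5], [-2.0, -0.3], [-0.7, 0.5], [-0.2, 1.0], [-1.4, -0.3], [0.5, -0.0]]
[[479.2, 129.5, 0.0], [475.2, 49.6, 0.0], [471.2, -30.3, 0.0], [467.2, -110.2, 0.0]]
('cone', 100) [479.8 129.6] [-0.5  0.1 -0.5  0.6]
('tube', 115) [472.2  50.3] [-0.4 -0.2 -0.6  0. ]
('stub', 90) [473.8 -29.1] [-0.4  0.  -0.4  0.3]
('spool', 110) [ 466.7 -112.7] [-0.5 -0.  -0.7  0.2]
```

apply_moves(
  offset=[
    [12.65,-18.94,0],
    [12.65,-18.94,0],
    [12.65,-18.94,0],
    [12.65,-18.94,0],
    [12.65,-18.94,0],
    [12.65,-18.94,0],
    [12.65,-18.94,0],
    [12.65,-18.94,0],
    [12.65,-18.94,0],
    [12.65,-18.94,0],
    [12.65,-18.94,0],
    [12.65,-18.94,0],
    [12.65,-18.94,0],
    [12.65,-18.94,0],
  ],
  yaw=[-12.47,-12.47,-12.47,-12.47,-12.47,-12.47,-12.47,-12.47,-12.47,-12.47,-12.47,-12.47,-12.47,-12.47],
  jaw=[-0.65,-0.65,-0.65,-0.65,-0.65,-0.65,-0.65,-0.65,-0.65,-0.65,-0.65,-0.65,-0.65,-0.65],
)

```text
t: 2.1
eef_pos: [479.5, 130.4, 186.7]
tcp_rot: [2.939, 1.571, 1.37]
ft_force: [-0.2, 0.1, 0.4]
opening: 0.826
```

Run:
```python
from h import *
s=env.state();print(s['t'],s['eef_pos'],s['opening'],s['joints'].round(2));print(R(s['tcp_rot']).round(3))
c=cam('top')
for u,v in [(294,267),(217,272),(155,256),(139,199)]: print('decoy~',back(c,u,v,60).round(0))
cv2.imwrite('pics/t1.png',c['frame'][:,:,::-1])
w=cam('wrist');cv2.imwrite('pics/w1.png',w['frame'][:,:,::-1])
print(proj(w,[479.8,129.6,100]),proj(w,[479.8,129.6,20]))
```

```text
2.1 [479.49321869 130.40406887 186.73272631] 0.8258162084794767 [0.13 0.31 1.87 0.   0.97 0.13]
[[ 0.     1.     0.002]
 [ 0.     0.002 -1.   ]
 [-1.     0.    -0.   ]]
decoy~ [354. -30.  60.]
decoy~ [347. 108.  60.]
decoy~ [377. 219.  60.]
decoy~ [480. 249.  60.]
[[261.4495187  187.34621817]] [[261.44989377 168.86713102]]
```

View pics/w1.png

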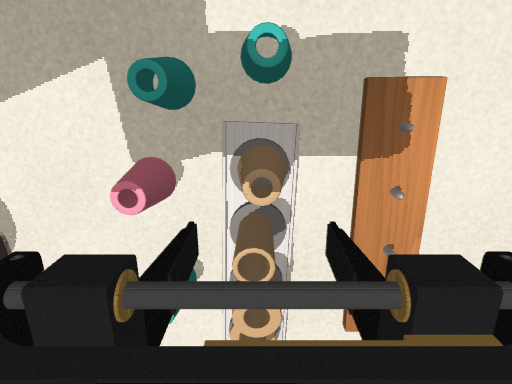

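apply_moves(
  offset=[
    [0,0,-2],
    [0,0,-4],
    [0,0,-5],
    [0,0,-5.9],
    [0,0,-5.9],
    [0,0,-5.9],
    [0,0,-5.9],
    [0,0,-5.9],
    [0,0,-5.9],
    [0,0,-5.9],
    [0,0,-5.9],
  ],
  yaw=[0,0,0,0,0,0,0,0,0,0,0],
  jaw=[-0.65,-0.65,-0.65,-0.65,-0.65,-0.65,1,1,1,1,1],
)

```text
t: 3.58
eef_pos: [479.7, 130.1, 39.3]
tcp_rot: [2.148, 1.571, 0.578]
ft_force: [-0.4, -0.1, 1.8]
opening: 0.478
```

Run:
```python
from h import *
s=env.state();print(s['t'],s['eef_pos'],s['opening'],s['ft_force'])
w=cam('wrist');cv2.imwrite('pics/w2.png',w['frame'][:,:,::-1])
w=cam('scene');crop(w,150,100,370,260,3.6,'s2.png')
```

```text
3.575 [479.69186919 130.12022575  39.28269807] 0.47773220389996596 [-0.44011419 -0.12919118  1.76433525]
```

View pics/s2.png

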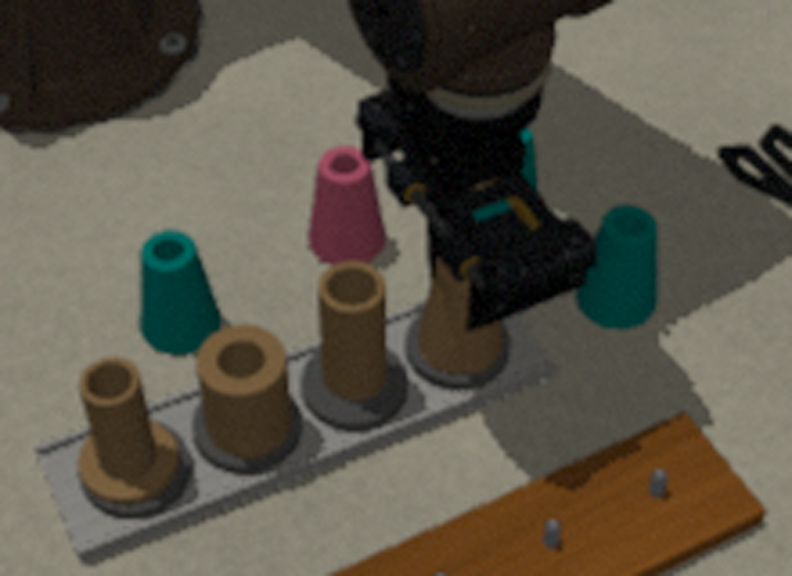

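apply_moves(
  offset=[
    [0,0,0],
    [0,0,0],
    [0,0,0.4],
    [0,0,1],
    [0,0,2],
    [0,0,3],
    [0,0,4],
    [0,0,4.6],
    [0,0,4.6],
    [0,0,4.6],
  ],
  yaw=[0,0,0,0,0,0,0,0,0,0],
  jaw=[1,1,1,1,1,1,1,1,1,1],
)

```text
t: 4.92
eef_pos: [479.4, 130.1, 154.2]
tcp_rot: [-1.791, 1.571, 2.922]
ft_force: [-1.0, 1.2, -0.5]
opening: 0.475
```

Run:
```python
from h import *
s=env.state();print(s['t'],s['eef_pos'],s['opening'],s['ft_force'])
w=cam('wrist');cv2.imwrite('pics/w3.png',w['frame'][:,:,::-1])
w=cam('scene');crop(w,150,60,370,220,3.6,'s3.png')
```

```text
4.925 [479.39040562 130.06938842 154.17044445] 0.4752922769342833 [-1.00177864  1.15061005 -0.52388178]
```

View pics/s3.png

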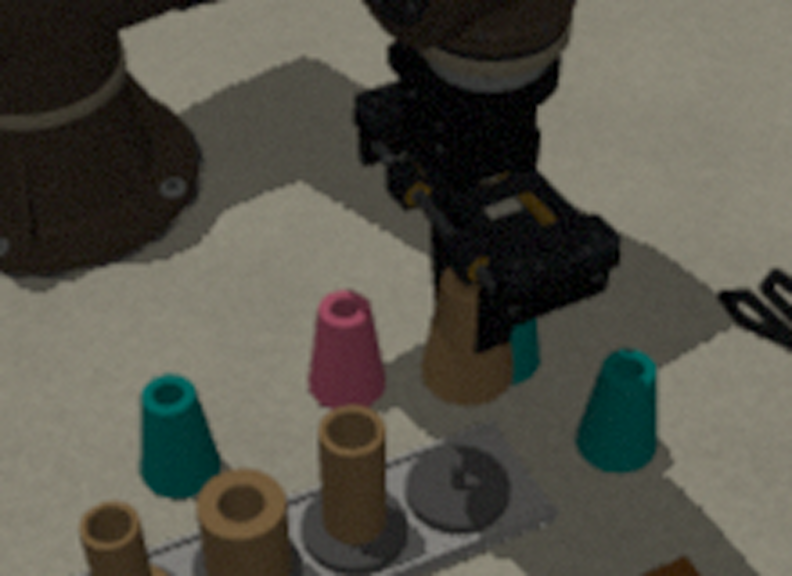

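View pics/w3.png

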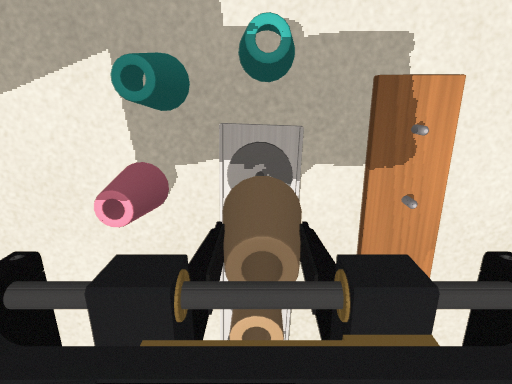

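Run:
```python
from h import *
w=cam('wrist')
for z in (214.9,134.9): 
    a=np.linspace(0,6.283,13)
    r=19 if z>200 else 30
    P=proj(w,np.c_[479.4+r*np.cos(a),130+r*np.sin(a),0*a+z]);print(z,P.min(0).round(),P.max(0).round())
p=np.array([646.1,-58.9]);s=env.state();d=p-s['eef_pos'][:2];print(s['eef_pos'],d/25)
```

```text
214.9 [224. 234.] [298. 300.]
134.9 [222. 173.] [301. 248.]
[479.38564162 130.1042513  153.74382237] [ 6.66857434 -7.56017005]
```

apply_moves(
  offset=[
    [2,-2.3,0],
    [4,-4.6,0],
    [5.5,-6.2,0],
    [6.67,-7.56,0],
    [6.67,-7.56,0],
    [6.67,-7.56,0],
    [6.67,-7.56,0],
    [6.67,-7.56,-1],
    [6.67,-7.56,-2],
    [6.67,-7.56,-3],
    [6.67,-7.56,-3.5],
    [6.67,-7.56,-3.5],
    [6.67,-7.56,-3.5],
  ],
  yaw=[0,0,0,0,0,0,0,0,0,0,0,0,0],
  jaw=[1,1,1,1,1,1,1,1,1,1,1,1,1],
)

```text
t: 6.7
eef_pos: [646.6, -58.8, 67.3]
tcp_rot: [0.805, 1.57, -0.764]
ft_force: [0.2, -0.4, -1.0]
opening: 0.474
```

Run:
```python
from h import *
s=env.state();print(s['t'],s['eef_pos'],s['opening'],s['ft_force'])
w=cam('wrist');cv2.imwrite('pics/w4.png',w['frame'][:,:,::-1])
w=cam('scene');crop(w,190,150,390,310,3.6,'s4.png')
```

```text
6.7 [646.58392491 -58.76639849  67.28372091] 0.47421176794365727 [ 0.1916208  -0.44574606 -0.95589959]
```

View pics/s4.png

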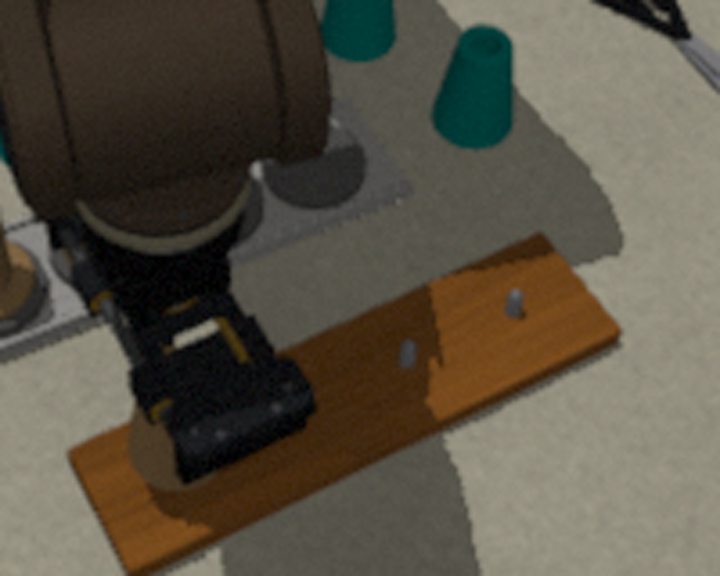

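View pics/w4.png

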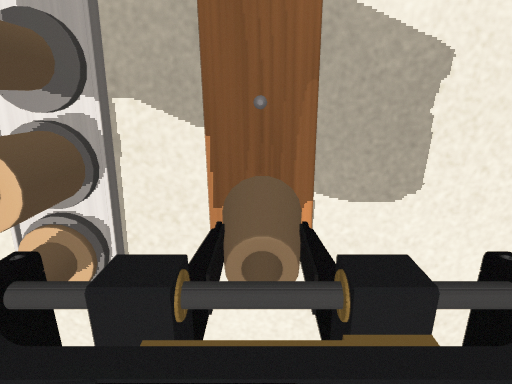

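Run:
```python
from h import *
w=cam('wrist')
print(back(w,260.5,101.5,38), proj(w,[645.7,21.1,40]))
for v in (60,140): print(back(w,203.5 if v==60 else 207,v,18),back(w,322.5 if v==60 else 319,v,18))
```

```text
[646.02057433  21.31309762  38.        ] [[260.04049914 101.852717  ]]
[603.27236285  50.83071414  18.        ] [692.41361171  50.95900611  18.        ]
[602.86056465  -8.81511085  18.        ] [693.14163115  -8.70666588  18.        ]
```

apply_moves(
  offset=[
    [0,0,-0.6],
    [0,0,-1],
    [0,0,-1.16],
    [0,0,-1.16],
    [0,0,-1.16],
    [0,0,-1.16],
    [0,0,-1.16],
    [0,0,-1.16],
  ],
  yaw=[0,0,0,0,0,0,0,0],
  jaw=[1,1,1,1,1,-0.4,-0.4,-0.4],
)

```text
t: 7.85
eef_pos: [646.5, -58.9, 38.2]
tcp_rot: [0.897, 1.57, -0.673]
ft_force: [0.2, -0.9, 0.5]
opening: 0.685
```

apply_moves(
  offset=[
    [0,0,0],
    [0,0,1],
    [0,0,2.5],
    [0,0,4],
    [0,0,5.5],
    [-2,1.3,5.5],
    [-4,2.6,5.5],
    [-6,3.7,5.5],
    [-6.97,4.37,5.5],
    [-6.97,4.37,5.5],
    [-6.97,4.37,5.5],
    [-6.97,4.37,5.5],
    [-6.97,4.37,5.5],
  ],
  yaw=[0,0,0,0,0,0,0,0,0,0,0,0,0],
  jaw=[-0.65,-0.65,-0.65,-0.65,-0.65,-0.65,-0.65,-0.65,-0.65,-0.65,-0.65,-0.65,-0.65],
)

```text
t: 9.48
eef_pos: [472.7, 49.9, 175.4]
tcp_rot: [0.069, 1.57, -1.501]
ft_force: [0.0, 0.7, -0.3]
opening: 0.83
```

Run:
```python
from h import *
s=env.state();print(s['t'],s['eef_pos'],s['opening'],s['ft_force'])
w=cam('wrist');cv2.imwrite('pics/w5.png',w['frame'][:,:,::-1])
print(proj(w,[[472.2,50.3,115],[472.2,50.3,20]]).round())
w=cam('scene');crop(w,150,150,370,310,3.6,'s5.png')
t=cam('top');crop(t,145,80,370,240,3.5,'t5.png')
print(proj(w,[646.1,-58.9,98]),proj(t,[646.1,-58.9,98]))
```

```text
9.475 [472.69463461  49.88104105 175.43415214] 0.8296978216688895 [ 0.0081176   0.69746073 -0.25530351]
[[261. 195.]
 [261. 170.]]
[[237.86495975 261.75443212]] [[308.93518839 100.38993291]]
```

View pics/s5.png

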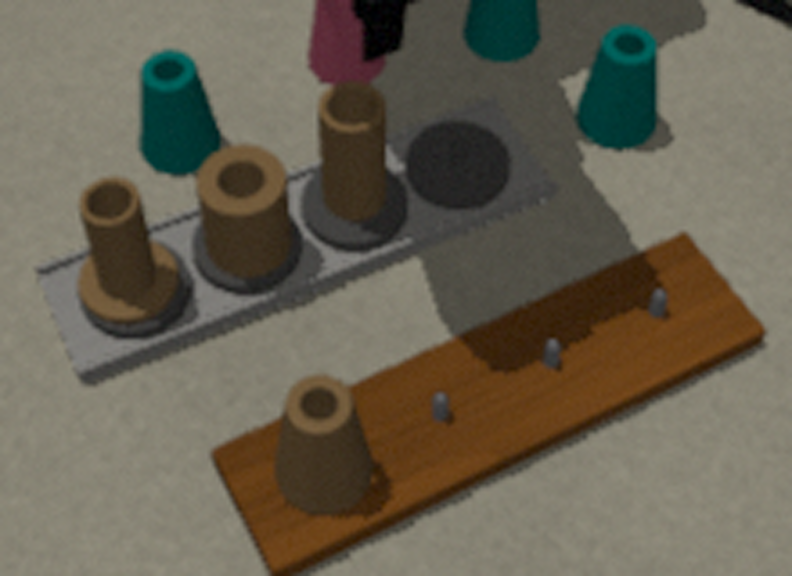

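View pics/w5.png

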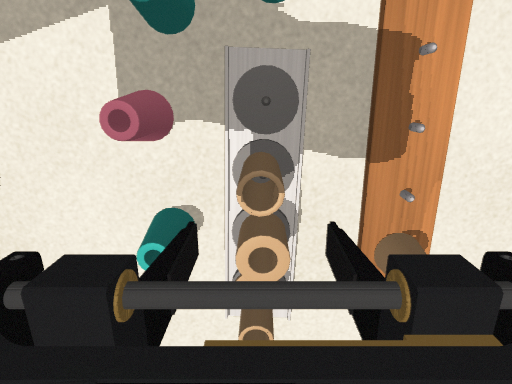

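apply_moves(
  offset=[
    [0,0,-2],
    [0,0,-4],
    [0,0,-5],
    [0,0,-5],
    [0,0,-5],
    [0,0,-5],
    [0,0,-5],
    [0,0,-5],
    [0,0,-5],
    [0,0,-5],
    [0,0,-5],
    [0,0,-5],
    [0,0,-4.5],
    [0,0,-3.5],
    [0,0,-2],
    [0,0,-0.5],
    [0,0,-0.2],
    [0,0,-0.2],
    [0,0,-0.2],
  ],
  yaw=[0,0,0,0,0,0,0,0,0,0,0,0,0,0,0,0,0,0,0],
  jaw=[-0.65,-0.65,-0.65,-0.65,-0.65,1,1,1,1,1,1,1,1,1,1,1,1,1,1],
)

```text
t: 12.0
eef_pos: [471.8, 50.1, 169.5]
tcp_rot: [-1.426, 1.569, -2.996]
ft_force: [0.6, 0.5, -0.7]
opening: 0.464
```

Run:
```python
from h import *
s=env.state();print(s['t'],s['eef_pos'],s['opening'],s['ft_force'])
w=cam('wrist');cv2.imwrite('pics/w6.png',w['frame'][:,:,::-1])
z=s['eef_pos'][2]-50.4
for h in (20,115):
    a=np.linspace(0,6.283,25)
    P=proj(w,np.c_[472.5+22*np.cos(a),50.1+22*np.sin(a),0*a+z+h]);print(h,P.min(0).round(),P.max(0).round())
print((np.array([645.7,21.1])-s['eef_pos'][:2])/25)
```

```text
12.0 [471.84121639  50.0987525  169.45871556] 0.46387586464148545 [ 0.60253096  0.46350472 -0.68628721]
20 [234. 180.] [290. 232.]
115 [218. 231.] [306. 309.]
[ 6.95435134 -1.1599501 ]
```

View pics/w6.png

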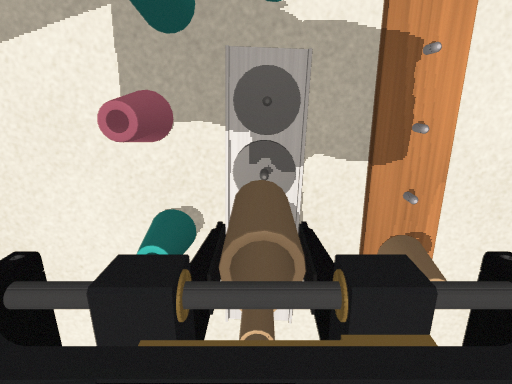

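apply_moves(
  offset=[
    [2,-0.4,0],
    [4,-0.8,0],
    [6,-1.1,0],
    [6.95,-1.16,0],
    [6.95,-1.16,0],
    [6.95,-1.16,0],
    [6.95,-1.16,-1.5],
    [6.95,-1.16,-3],
    [6.95,-1.16,-3.6],
    [6.95,-1.16,-4.2],
    [6.95,-1.16,-4.6],
    [6.95,-1.16,-4.8],
    [6.95,-1.16,-4.8],
    [6.95,-1.16,-4.8],
    [6.95,-1.16,-4.8],
  ],
  yaw=[0,0,0,0,0,0,0,0,0,0,0,0,0,0,0],
  jaw=[1,1,1,1,1,1,1,1,1,1,1,1,1,1,1],
)

```text
t: 13.92
eef_pos: [645.8, 21.1, 49.9]
tcp_rot: [-1.333, 1.569, -2.903]
ft_force: [-0.7, -0.0, -1.0]
opening: 0.465
```

Run:
```python
from h import *
s=env.state();print(s['t'],s['eef_pos'],s['opening'],s['ft_force'])
w=cam('wrist');cv2.imwrite('pics/w7.png',w['frame'][:,:,::-1])
```

```text
13.925 [645.84054415  21.09539244  49.88071747] 0.46482933950751987 [-0.74557729 -0.01766264 -1.03710037]
```

View pics/w7.png

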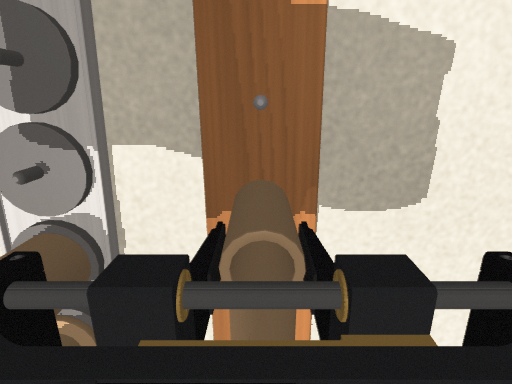

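apply_moves(
  offset=[
    [0,0,-0.03],
    [0,0,-0.03],
    [0,0,0],
    [0,0,1],
    [0,0,2.5],
    [0,0,4],
    [0,0,5],
    [0,0,5],
    [-2,-0.6,5],
    [-4,-1.2,5],
    [-6,-1.8,5],
    [-6.88,-2.01,5],
    [-6.88,-2.01,5],
    [-6.88,-2.01,5],
    [-6.88,-2.01,5],
  ],
  yaw=[0,0,0,0,0,0,0,0,0,0,0,0,0,0,0],
  jaw=[-0.5,-0.5,-0.65,-0.65,-0.65,-0.65,-0.65,-0.65,-0.65,-0.65,-0.65,-0.65,-0.65,-0.65,-0.65],
)

```text
t: 15.85
eef_pos: [474.5, -29.0, 174.3]
tcp_rot: [-1.457, 1.569, -3.027]
ft_force: [-0.1, 0.4, -0.2]
opening: 0.827
```

Run:
```python
from h import *
s=env.state();print(s['t'],s['eef_pos'],s['opening'],s['ft_force'])
w=cam('wrist');cv2.imwrite('pics/w8.png',w['frame'][:,:,::-1])
print(proj(w,[[473.8,-29.1,90],[645.7,21.1,113]]).round())
w=cam('scene');crop(w,150,150,370,310,3.6,'s8.png')
```

```text
15.85 [474.52744382 -28.98146963 174.33518427] 0.8267987975946012 [-0.07731182  0.36135156 -0.24801799]
[[261. 188.]
 [464. 138.]]
```

View pics/s8.png

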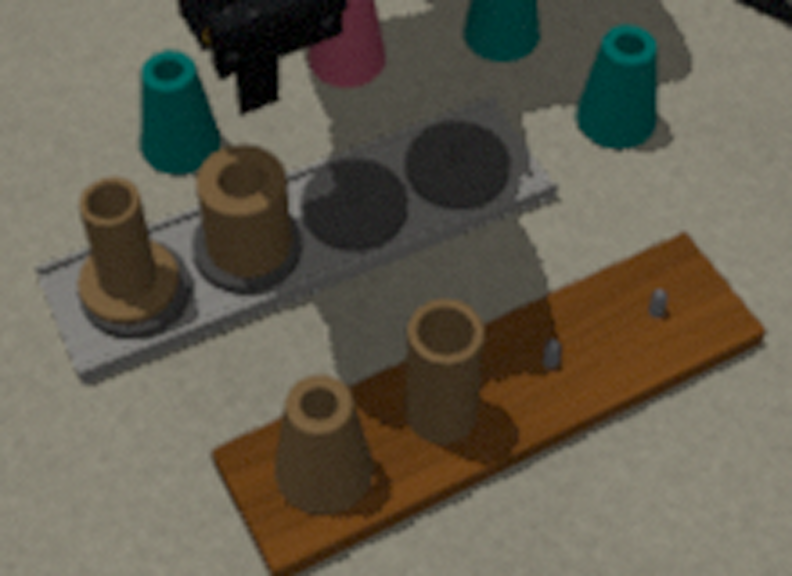

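View pics/w8.png

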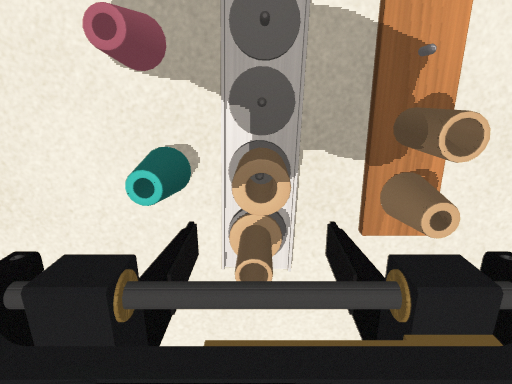

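apply_moves(
  offset=[
    [0,0,-2],
    [0,0,-3.5],
    [0,0,-4.5],
    [0,0,-5.45],
    [0,0,-5.45],
    [0,0,-5.45],
    [0,0,-5.45],
    [0,0,-5.45],
    [0,0,-5.45],
    [0,0,-5.45],
    [0,0,-5.45],
    [0,0,-5.45],
    [0,0,-5],
    [0,0,-4],
    [0,0,-2.5],
    [0,0,-1],
    [0,0,-0.4],
    [0,0,-0.4],
    [0,0,-0.4],
  ],
  yaw=[0,0,0,0,0,0,0,0,0,0,0,0,0,0,0,0,0,0,0],
  jaw=[-0.65,-0.65,-0.65,-0.65,-0.65,-0.65,1,1,1,1,1,1,1,1,1,1,1,1,1],
)

```text
t: 18.32
eef_pos: [473.8, -28.9, 164.0]
tcp_rot: [-1.551, 1.568, -3.12]
ft_force: [-0.2, -0.9, -0.7]
opening: 0.609
```

Run:
```python
from h import *
s=env.state();print(s['t'],s['eef_pos'],s['opening'],s['ft_force'])
w=cam('wrist');cv2.imwrite('pics/w9.png',w['frame'][:,:,::-1])
z=s['eef_pos'][2]-38
for h in (20,90):
    a=np.linspace(0,6.283,25)
    P=proj(w,np.c_[s['eef_pos'][0]+29*np.cos(a),-29.1+29*np.sin(a),0*a+z+h]);print(h,P.min(0).round(),P.max(0).round())
print((np.array([645.3,101.1])-s['eef_pos'][:2])/25)
```

```text
18.325 [473.84820574 -28.90913963 163.9617471 ] 0.6089859086538116 [-0.17728025 -0.87420894 -0.74143664]
20 [223. 175.] [300. 247.]
90 [207. 209.] [315. 305.]
[6.85807177 5.20036559]
```

View pics/w9.png

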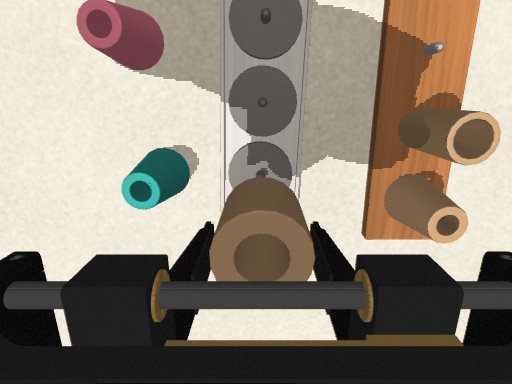

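apply_moves(
  offset=[
    [2,1.5,0],
    [4,3,0],
    [6,4.5,0],
    [6.86,5.2,0],
    [6.86,5.2,0],
    [6.86,5.2,0],
    [6.86,5.2,0],
    [6.86,5.2,-1.5],
    [6.86,5.2,-3],
    [6.86,5.2,-3.8],
    [6.86,5.2,-4.4],
    [6.86,5.2,-4.8],
    [6.86,5.2,-5.07],
    [6.86,5.2,-5.07],
    [6.86,5.2,-5.07],
    [6.86,5.2,-5.07],
  ],
  yaw=[0,0,0,0,0,0,0,0,0,0,0,0,0,0,0,0],
  jaw=[1,1,1,1,1,1,1,1,1,1,1,1,1,1,1,1],
)

```text
t: 20.38
eef_pos: [645.5, 101.1, 37.4]
tcp_rot: [-1.604, 1.568, 3.109]
ft_force: [-0.0, -0.3, -1.2]
opening: 0.605
```

Run:
```python
from h import *
s=env.state();print(s['t'],s['eef_pos'],s['opening'],s['ft_force'])
print((np.array([466.7,-112.2])-s['eef_pos'][:2])/25,(172-s['eef_pos'][2])/25)
```

```text
20.375 [645.51898343 101.12401948  37.40551908] 0.6054435774172069 [-0.04687238 -0.28311293 -1.2030711 ]
[-7.15275934 -8.53296078] 5.3837792366523045
```

apply_moves(
  offset=[
    [0,0,-0.02],
    [0,0,-0.02],
    [0,0,0],
    [0,0,1],
    [0,0,2.5],
    [0,0,4],
    [0,0,5.4],
    [0,0,5.4],
    [-2,-2.4,5.4],
    [-4,-4.8,5.4],
    [-5.5,-6.6,5.4],
    [-7.15,-8.53,5.4],
    [-7.15,-8.53,5.4],
    [-7.15,-8.53,5.4],
    [-7.15,-8.53,5.4],
    [-7.15,-8.53,5.4],
  ],
  yaw=[0,0,0,0,0,0,0,0,0,0,0,0,0,0,0,0],
  jaw=[-0.5,-0.5,-0.65,-0.65,-0.65,-0.65,-0.65,-0.65,-0.65,-0.65,-0.65,-0.65,-0.65,-0.65,-0.65,-0.65],
)

```text
t: 22.38
eef_pos: [467.3, -111.4, 172.1]
tcp_rot: [-1.669, 1.568, 3.045]
ft_force: [1.0, 0.5, 0.0]
opening: 0.828
```

Run:
```python
from h import *
s=env.state();print(s['t'],s['eef_pos'],s['opening'],s['ft_force'])
w=cam('wrist');cv2.imwrite('pics/w10.png',w['frame'][:,:,::-1])
print(proj(w,[[466.7,-112.7,110]]).round())
w=cam('scene');crop(w,150,150,370,310,3.6,'s10.png')
```

```text
22.375 [ 467.27274959 -111.3605229   172.10049703] 0.8284529645321393 [1.00023788 0.46895339 0.01716223]
[[261. 196.]]
```

View pics/s10.png

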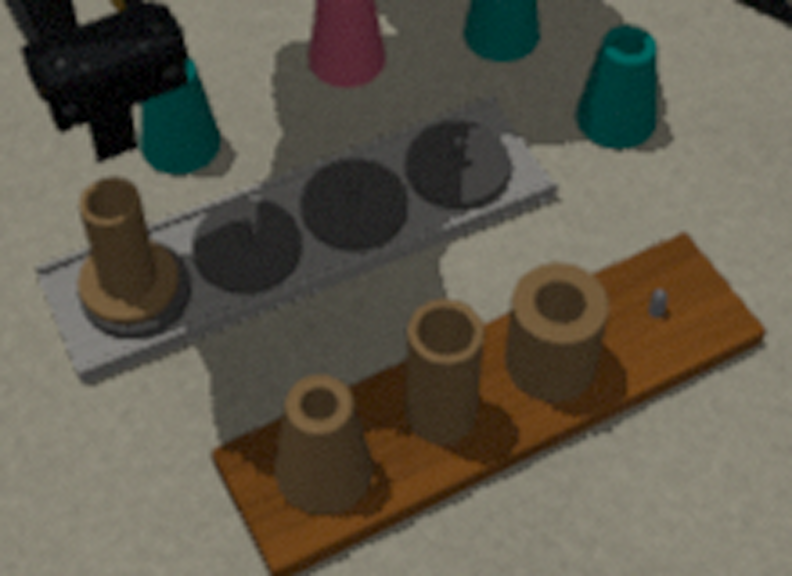

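View pics/w10.png

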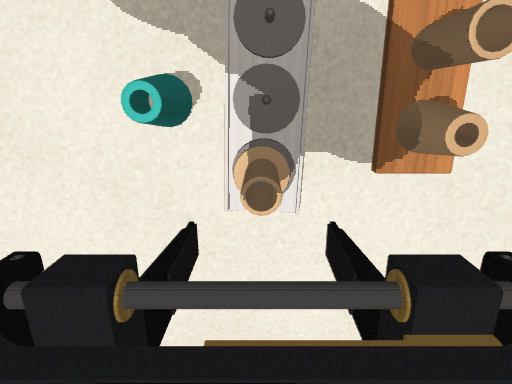

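apply_moves(
  offset=[
    [0,-0.05,-2],
    [0,-0.05,-3.5],
    [0,-0.05,-4.5],
    [0,-0.05,-4.92],
    [0,-0.05,-4.92],
    [0,-0.05,-4.92],
    [0,-0.05,-4.92],
    [0,-0.05,-4.92],
    [0,-0.05,-4.92],
    [0,-0.05,-4.92],
    [0,-0.05,-4.92],
    [0,-0.05,-4.92],
    [0,-0.05,-4.92],
    [0,-0.05,-4.5],
    [0,-0.05,-3.5],
    [0,-0.05,-2],
    [0,-0.05,-0.5],
    [0,-0.05,0],
    [0,-0.05,0],
    [0,-0.05,0],
  ],
  yaw=[0,0,0,0,0,0,0,0,0,0,0,0,0,0,0,0,0,0,0,0],
  jaw=[-0.65,-0.65,-0.65,-0.65,-0.65,-0.65,1,1,1,1,1,1,1,1,1,1,1,1,1,1],
)

```text
t: 24.98
eef_pos: [466.6, -112.5, 171.1]
tcp_rot: [-1.772, 1.566, 2.943]
ft_force: [0.1, -0.5, -1.7]
opening: 0.395
```

Run:
```python
from h import *
s=env.state();print(s['t'],s['eef_pos'],s['opening'],s['ft_force'])
w=cam('wrist');cv2.imwrite('pics/w11.png',w['frame'][:,:,::-1])
z=s['eef_pos'][2]-49.1
for h,r in ((20,33),(110,19)):
    a=np.linspace(0,6.283,25)
    P=proj(w,np.c_[s['eef_pos'][0]+r*np.cos(a),-112.7+r*np.sin(a),0*a+z+h]);print(h,P.min(0).round(),P.max(0).round())
print((np.array([644.8,181.1])-s['eef_pos'][:2])/25,(48.2-s['eef_pos'][2])/25)
```

```text
24.975 [ 466.60973383 -112.49606344  171.06531225] 0.3951374795794369 [ 0.11188752 -0.47159805 -1.71509018]
20 [220. 167.] [303. 245.]
110 [223. 234.] [298. 300.]
[ 7.12761065 11.74384254] -4.914612490088518
```

View pics/w11.png

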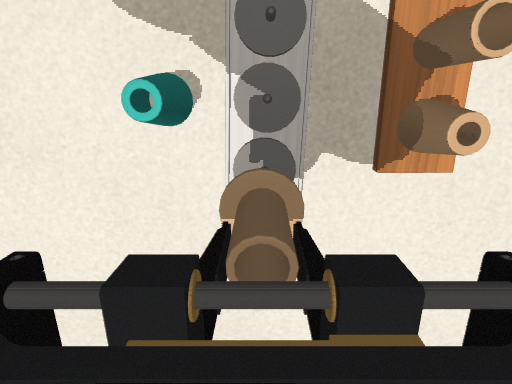

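apply_moves(
  offset=[
    [1.2,2,0],
    [2.4,4,0],
    [3.6,6,0],
    [4.8,8,0],
    [6,10,0],
    [7.13,11.74,0],
    [7.13,11.74,0],
    [7.13,11.74,0],
    [7.13,11.74,0],
    [7.13,11.74,0],
    [7.13,11.74,-1.5],
    [7.13,11.74,-3],
    [7.13,11.74,-3.7],
    [7.13,11.74,-4.3],
    [7.13,11.74,-4.7],
    [7.13,11.74,-4.91],
    [7.13,11.74,-4.91],
    [7.13,11.74,-4.91],
    [7.13,11.74,-4.91],
  ],
  yaw=[0,0,0,0,0,0,0,0,0,0,0,0,0,0,0,0,0,0,0],
  jaw=[1,1,1,1,1,1,1,1,1,1,1,1,1,1,1,1,1,1,1],
)

```text
t: 27.4
eef_pos: [645.1, 181.0, 48.7]
tcp_rot: [-1.839, 1.567, 2.876]
ft_force: [0.5, -0.3, -0.4]
opening: 0.393
```

Run:
```python
from h import *
s=env.state();print(s['t'],s['eef_pos'],s['opening'],s['ft_force'],R(s['tcp_rot']).round(3))
w=cam('scene');crop(w,190,120,390,280,3.6,'s12.png')
```

```text
27.4 [645.08085848 181.04068215  48.7428302 ] 0.39329751725001993 [ 0.45473809 -0.33826809 -0.44094102] [[-0.004  1.     0.002]
 [ 0.001  0.002 -1.   ]
 [-1.    -0.004 -0.001]]
```

View pics/s12.png

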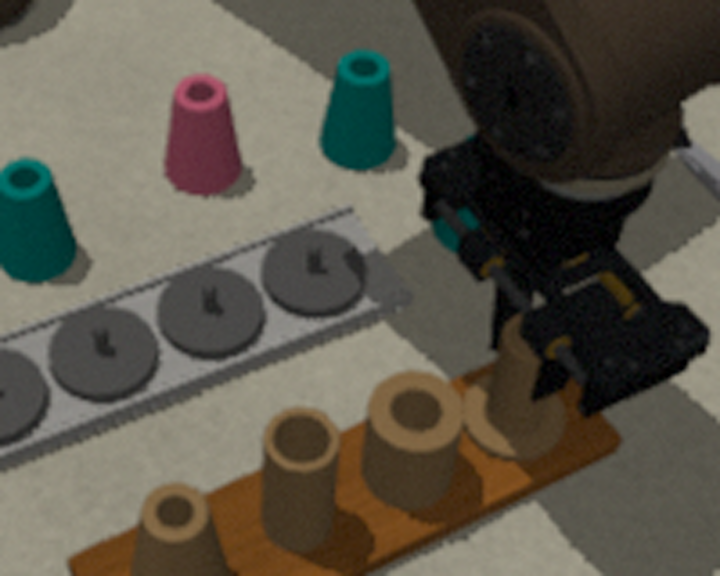

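Release, rise and back off toward the robot's left.

apply_moves(
  offset=[
    [0,0,-0.02],
    [0,0,-0.02],
    [0,0,-0.02],
    [0,0,1],
    [0,0,2.5],
    [0,0,4],
    [0,0,5.5],
    [0,0,5.5],
    [-2,2,5.5],
    [-4,4,5.5],
    [-6,6,5.5],
    [-6,8,5.5],
    [-6,8,5.5],
    [-6,8,5.5],
    [-6,8,5.5],
  ],
  yaw=[0,0,0,0,0,0,0,0,0,0,0,0,0,0,0],
  jaw=[-0.5,-0.5,-0.5,-0.65,-0.65,-0.65,-0.65,-0.65,-0.65,-0.65,-0.65,-0.65,-0.65,-0.65,-0.65],
)

```text
t: 29.32
eef_pos: [495.5, 379.8, 185.7]
tcp_rot: [-1.679, 1.566, 3.034]
ft_force: [0.0, 0.1, 0.6]
opening: 0.823
```

Run:
```python
from h import *
from scipy.optimize import least_squares
s=env.state();print(s['t'],s['eef_pos'],s['opening'],s['ft_force'])
w=cam('scene');crop(w,190,130,390,290,3.6,'s13.png')
t=cam('top');crop(t,145,80,345,150,4,'t13.png')
P=np.array([[646.1,-58.9,98],[645.7,21.1,113],[645.3,101.1,88],[644.8,181.1,108]])
print((proj(w,P)-[190,130])*3.6,(proj(t,P)-[145,80])*4)
```

```text
29.325 [495.46816408 379.82928718 185.67271775] 0.8233738148248816 [0.00552434 0.1000277  0.64950049]
[[172.31385511 474.31595563]
 [297.90609275 402.69412249]
 [413.96032947 371.62172423]
 [530.49326555 300.37377447]] [[655.74075357  81.55973162]
 [473.71285037  73.78391626]
 [293.74147641  95.82653004]
 [103.98877547  84.99594922]]
```

View pics/s13.png

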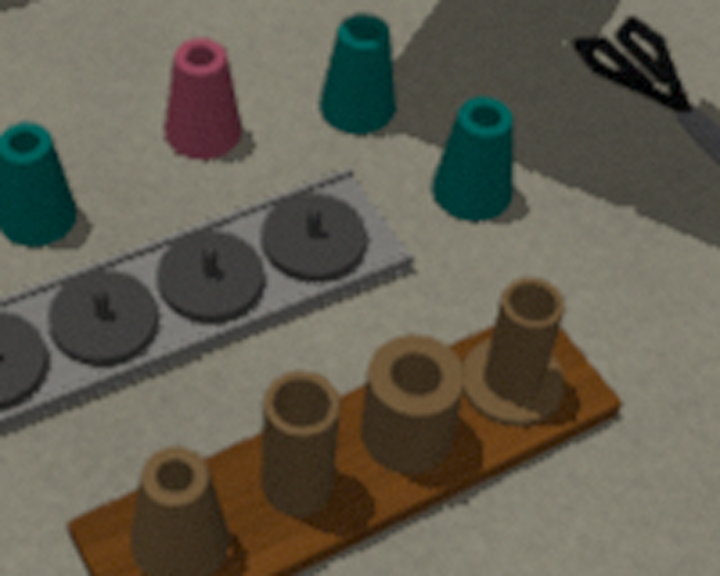

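View pics/t13.png

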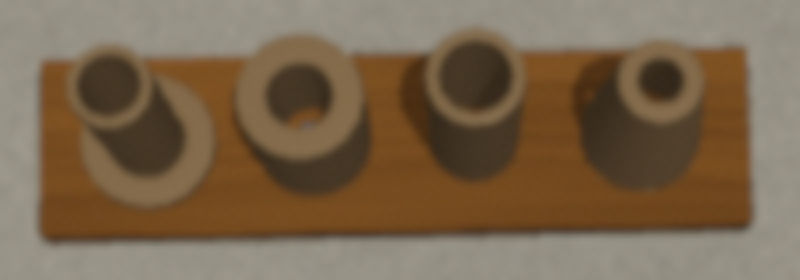

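```bash
python3 -c "
from cell import env
print(env.job_done())"
```

```text
the job is handed in; nothing more can be done
None
```

All four cores are on the board in reverse order, and I handed the job in with the arm clear after about 29 s of robot time; the hand-in reports no verdict.

- **Order:** on the rail from the left stood the conical, straight, short and flanged cores. On the board from the left they are now flanged, short, straight and conical.
- **Last checks:** in the final top and scene pictures every core stands upright and flat over its peg. Each core's top rim lies within about 1–2 px (3 mm or so) of where a centred, seated core would appear. The last wrist force reading was about 0.6 N, with the gripper open and away from everything.
- **Disagreements:** the two fixed cameras placed the board about 2 mm apart along its length, within the calibration tolerance. The wrist camera then put one of the pegs within 1 mm of the combined fit. No check failed.

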